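# Hold the drying cabinet's gate wide open

## Robot

A 6-joint arm with a two-finger parallel gripper is mounted at the origin on the work surface. World frame = base frame: x ahead of the robot, y to its left, z up, the work surface at z = 0. Lengths are in m, angles in rad, forces in N, time in s.
With the tool pointing down it reaches from about 0.3 to 0.875 m from the base axis. Payload 6.4 kg.
Tool frame: the origin (TCP) lies at the very end of the fingers, on their centre line; the grasp point (between the pads) lies ctrl.grip_point_offset behind it (ctrl.grip_point_offset is the distance from the TCP to the grasp point, in m); z points along the fingers, x is the direction in which the jaws open and shut, and the axes are right-handed (so a half turn about z gives the same grasp; the last joint's range is limited). The gripper opens to 85 mm and grips with 20 to 120 N. Pads are 22 mm wide; open, the fingers measure 114 mm over their backs; the gripper's body (76 mm by 85 mm) begins 54 mm behind the grasp point. The pads swing forward as they close: fully open they stand 13 mm farther back than shut.
Start: joints at [0.979, 0.181, 1.607, -0, 1.354, -0.206], TCP at [0.216, 0.533, 0.231] pointing down, gripper open.
Joint ranges: [-2.99, 2.99], [-0.89, 2.07], [0.3, 2.58], [-1.14, 4.28], [0, 2.63], [-3.12, 3.12]. Speed limits (rad/s): [2.57, 2.57, 3.01, 3.14, 3.14, 3.14].

## Interface

Orientations are given as a unit quaternion [w, x, y, z].
In Python, from bench import get_obs, viewer, workorder, ctrl gives the robot as it stands. The module is installed in compiled form; this text tells all that it offers.
- The arm moves only by the tool move_arm, never from a script. Its argument "increments" is a list of rows, each an object of numbers: "tx", "ty", "tz": the shift along the tool's x, y, z in m; "turn": the turn about the tool's z in degrees. A call has 1 to 20 rows; each row is the pose to reach, as a shift and turn from the pose commanded when the call began, along the tool's axes at that moment; what a row does not reach only later rows make up. A row lasts 1/12 s, in which the tool goes at most 41.7 mm and 7.16 degrees, less where a joint would pass 70% of its speed; a pose out of reach is approached as far as the arm can. A call with a gripper value outside its range is refused whole. "gripper" is the opening, from 0 (shut) to 1 (fully open), set as the call begins (left out, the last holds). The fingers move at their own pace and stop on an object; the grip force is fixed at half the most. Time passes only in rows, so rows that repeat a pose let the fingers close. It gives the time, the measured TCP pose, the force and the opening at its end, in the units of the state.
- get_obs(): the state, without advancing time (a new reading comes with each control period).
- viewer.camera(name): name is "scene" or "top" or "wrist"; returns (picture, depth): 384x512x3 uint8, red, green, blue; 384x512 float32, m along the optical axis (not along the pixel's ray), 0 where there is no reading.
- viewer.get_calibration(name): a dict with "intrinsics" (3x3 intrinsics, pixels), "origin" and "attitude" of the camera in the world. Camera axes: x right, y up, looking along -z (the intrinsics and any distortion apply to the point x, -y, -z); pixel columns grow to the right and rows downward; lengths in m; the calibration is good to about 2 mm. A picture is of the moment at which its call begins: read the wrist's pose just before it. get_calibration takes no time and is no camera call; for the wrist camera it gives the pose at the moment of the call.
- workorder.hand_in(): hands the job in, once; it reports no verdict.
The state is a dict: "time_s": time; "q": joint angles; "dq": joint speeds; "joint_efforts": joint torques, N m; "eef_pos": TCP position; "eef_rot": TCP orientation; "wrist_force": force on the tool from outside, world axes, zero at the start; "torque": the same for the moment, N m; "opening": opening from 0.0 (shut) to 1.0 (fully open).
Only numpy, scipy, OpenCV 4.12 (cv2) and the standard library are available. Lean on these libraries where they do the work, as an engineer would, in place of code of your own. Each camera call takes 0.05 s, during which the arm holds its last target.

## Task

A colleague is coming with wet stained boards in both hands: open the wire gate of the small drying cabinet for her. First squeeze the child-safety bolt on the gate's top rail, the one nearer the hinge (round knob), fully back to its fixed post, then squeeze the sprung latch near the gate's free end (flat paddle) and, keeping it squeezed, swing the gate out past its half-open click until it stands square to the cabinet front or wider. The gate springs back when let go, so finish still holding it wide open with the gripper, and leave the bottles, pot and board on the table where they are.

Things in the scene. Friction and masses are not known exactly. Their poses are not given: they have to be found in the camera images.
- cabinet: plywood drying cabinet, 320 wide, 250 deep, 200 high, fixed; origin: centre of underside, front looks along its -x. Timber-framed wire gate (293 long, 20 thick, top 200 high) flush in the front; vertical hinge line at x -130, y +148, the shut gate runs from it to -y. Two steel catches stand on the gate; all else is under 217 high: fingers may straddle a catch, tips above that
- gate (a joint): gate angle, rad: 0 shut, grows as it swings out to the front (clockwise from above), stop at 1.92. Spring-closed (0.11 N m shut, 0.30 wide open). A ball clicks into a notch at 0.80 and resists with up to about 1 N m between 0.45 and 1.15, both ways. Let go when wide open it falls back to about 1.15 or less
- bolt_grip (a point): where to pinch the safety bolt: 237 high, 91 along the gate from the hinge line and 10 behind it; turns with the gate (axes as the cabinet's when shut). Fixed upright post 16x7: outer face 17 to +y (hinge side). Round knob, 14 diameter: outer edge 31 to -y at rest, 17 when squeezed home (pinch 48, then 34 wide). Tops 252 high
- bolt (a joint): draw of the child-safety bolt, m, towards the hinge: 0 shot, 0.014 fully drawn; out of its keeper above 0.009. Stiff slide (4 N), stays where it is put
- latch_grip (a point): where to pinch the sprung latch: 237 high, 235 along the gate from the hinge line and 10 behind it; turns with the gate (axes as the cabinet's when shut). Fixed upright post, plate 24x7: outer face 17 to +y (hinge side). Paddle, plate 24x7: outer face 31 to -y at rest, 17 when squeezed home (pinch 48, then 34 wide). Tops 252 high
- latch (a joint): draw of the sprung latch, m, towards the hinge: 0 shot, 0.014 fully squeezed; out of its keeper above 0.009. Spring 4 N at rest, 10 N fully squeezed; it springs out when let go, so the gate must be swung while it is squeezed
- stain_a: stain bottle with ochre body, 58 diameter, 155 high, standing; origin at the centre of its underside. Leave alone
- stain_b: stain bottle with grey-blue body, 58 diameter, 155 high, standing; origin at the centre of its underside. Leave alone
- pot: white pot holding wooden sticks, 76 diameter, 85 high (sticks to 166); origin at the centre of its underside. Leave alone
- round_board: round bare-wood board lying flat, 150 diameter, 12 thick; origin at the centre of its underside. Leave alone

How it is judged:
On the way, in this order (a step that is already met when the one before it is completed fails the run):
1. the child-safety bolt is squeezed back, the gate still shut (value of joint bolt above 0.01 m and value of joint gate below 0.06 rad), for 0.1 s.
2. the sprung latch is squeezed back, the gate still shut and the safety bolt still drawn (value of joint each of latch, bolt above 0.009 m and value of joint gate below 0.1 rad), for 0.05 s.
3. the gate is past its half-open click (value of joint gate above 1.2 rad), for 0.1 s.
At the end, for the whole second after the job is handed in: the gate stands at least 1.48 rad (85 degrees) open, at rest, the fingers pressing on it with at least 0.8 N, the safety bolt still drawn (value of joint gate above 1.48 rad and value of joint bolt above 0.009 m and contact force between the fingers and gate above 0.8 N and velocity of joint gate between -0.15 and 0.15 rad/s); the arm keeps its last pose, push and grip.
It fails at once if a bottle, the pot or the board is shifted more than 20 mm (distance of any of stain_a, stain_b, pot, round_board from where it was at the start of the episode above 0.02 m).
It also fails if it takes over 48 s, if anything falls off the work surface, if the arm or the gripper's body presses on something with over 40 N, if the wrist force passes 120 N, or if a joint passes its speed limit or range.

## Working session

There is one attempt and no reset: what is moved stays moved. The work goes in short steps, Python scripts to look and compute and a tool call to move; the robot and the scene stay as the last step left them, time stands still between calls to the robot, and variables do not carry over. Pictures are saved under pics/ and viewed, and the job is handed in when it is done.

Besides the shell and the picture viewer there is one more tool, called after ">>>" by a JSON object that holds its "api" and its "payload". move_arm: Moves the arm, as the interface text tells. Its arguments: {"type":"object","properties":{"increments":{"type":"array"},"gripper":{"type":"number"}},"required":["increments"]}

```bash
mkdir -p pics
cat > h.py <<'E'
import numpy as np,cv2
from bench import get_obs, viewer, workorder, ctrl
def cam(n,fn):
    cal=viewer.get_calibration(n); p,d=viewer.camera(n)
    cv2.imwrite('pics/'+fn+'.png',p[:,:,::-1]); np.savez('pics/'+fn+'.npz',p=p,d=d,K=cal['intrinsics'],o=cal['origin'],a=np.array(cal['attitude']))
    return p,d,cal
E
python3 - <<'E'
from h import *
o=get_obs();print(o['time_s'],o['eef_pos'],o['eef_rot'],o['wrist_force'],o['opening'],ctrl.grip_point_offset)
for n in('scene','top'):
    p,d,c=cam(n,n+'0');print(c)
E
```

```text
0.0 [0.21604177 0.53228058 0.23038559] [ 3.25035071e-04  8.29542426e-01  5.58443008e-01 -8.15650151e-04] [-0.27235228  1.32061135  0.00985991] 1.0014299097534916 0.0187
{'intrinsics': array([[377.81003975,   0.        , 254.01338648],
       [  0.        , 377.81003975, 190.03750375],
       [  0.        ,   0.        ,   1.        ]]), 'origin': array([1.00404961, 0.51592253, 1.06031294]), 'attitude': array([0.34970637, 0.12555583, 0.29215241, 0.8812424 ])}
{'intrinsics': array([[460.44168467,   0.        , 252.77252661],
       [  0.        , 460.44168467, 188.95151405],
       [  0.        ,   0.        ,   1.        ]]), 'origin': array([0.24238822, 0.06308193, 1.75642122]), 'attitude': array([-0.70122823, -0.05493523,  0.06934035,  0.70742703])}
```

View pics/scene0.png

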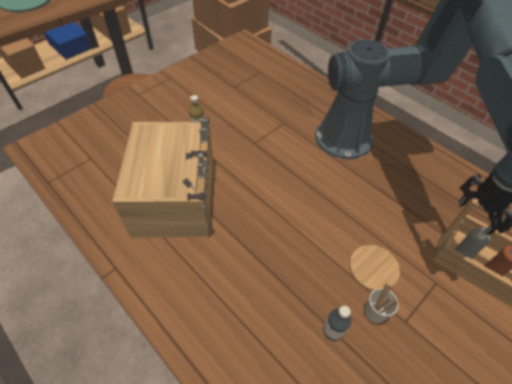

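View pics/top0.png

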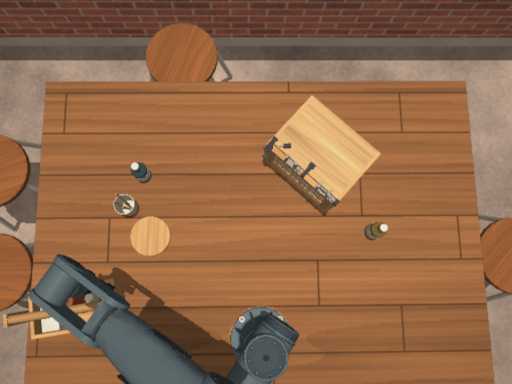

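The top view shows the cabinet around (320,155), with its gate edge running from (265,150) to (330,210). The bottles are at (140,172) and (376,231). I'll localise the cabinet from depth next.

```bash
cat >> h.py <<'E'
from scipy.spatial.transform import Rotation as R
def cloud(fn):
    z=np.load('pics/'+fn+'.npz');d=z['d'];K=z['K'];v,u=np.mgrid[:d.shape[0],:d.shape[1]]
    q=z['a'];M=R.from_quat([q[1],q[2],q[3],q[0]]).as_matrix()
    P=np.stack([(u-K[0,2])/K[0,0]*d,-(v-K[1,2])/K[1,1]*d,-d],-1)@M.T+z['o']
    P[d==0]=np.nan
    return P,z['p']
E
python3 - <<'E'
from h import *
for f in('top0','scene0'):
    P,p=cloud(f)
    print(f, 'table z',np.nanmedian(P[...,2][abs(P[...,2])<.03]))
    m=(P[...,2]>.17)&(P[...,2]<.215)&(P[...,0]>.35)&(P[...,0]<1.0)&(P[...,1]<.3)&(P[...,1]>-.5)
    n,l,s,c=cv2.connectedComponentsWithStats(m.astype(np.uint8));k=1+s[1:,4].argmax();m=l==k
    Q=P[m];print(m.sum(),np.median(Q[:,2]))
    r=cv2.minAreaRect(Q[:,:2].astype(np.float32));print(r,cv2.boxPoints(r))
    m=(P[...,2]>.225)&(P[...,2]<.27)&(P[...,0]>.35)&(P[...,0]<1.0)&(P[...,1]<.3)&(P[...,1]>-.5)
    n,l,s,c=cv2.connectedComponentsWithStats(m.astype(np.uint8))
    for k in range(1,n):print(s[k],P[l==k].mean(0))
P,p=cloud('top0')
for n,(u,v) in dict(sa=(376,231),sb=(140,172),pot=(126,205),board=(150,236)).items():print(n,P[v,u])
im=cv2.imread('pics/top0.png')[80:225,250:395];cv2.imwrite('pics/crop.png',cv2.resize(im,None,fx=4,fy=4,interpolation=2))
E
```

```text
top0 table z 0.0009417291494011604
6283 0.20058890569151977
((0.6604974269866943, -0.2125110924243927), (0.3251273036003113, 0.2594063878059387), 47.60920715332031) [[ 0.45510557 -0.24513093]
 [ 0.64669377 -0.4200185 ]
 [ 0.8658893  -0.17989126]
 [ 0.6743011  -0.00500369]]
[285 154   5   6  16] [ 0.62218031 -0.08515174  0.24737358]
[293 161   5   5  18] [ 0.59721042 -0.11304844  0.25006314]
[316 181   7   7  18] [ 0.52491426 -0.19003263  0.24952822]
[325 189   7   7  20] [ 0.49786605 -0.22027293  0.24820331]
scene0 table z -0.0013057854700533333
6893 0.1986124730815857
((0.6596000790596008, -0.21362316608428955), (0.3273651599884033, 0.2582838535308838), 48.330665588378906) [[ 0.45431063 -0.25003558]
 [ 0.64724714 -0.4217506 ]
 [ 0.8648895  -0.17721075]
 [ 0.671953   -0.00549573]]
[200 120   9   7  55] [ 0.49891893 -0.21996579  0.23967099]
[200 129   8   8  58] [ 0.52614423 -0.19003238  0.23971132]
[199 154   5   9  41] [ 0.59934641 -0.11077661  0.24224035]
[197 164   7   9  46] [ 0.62340746 -0.08426518  0.241089  ]
sa [ 0.37894887 -0.41508517  0.10417334]
sb [0.60067582 0.4377081  0.10959895]
pot [0.49536357 0.51146326 0.00154637]
board [0.37538673 0.41463377 0.01145484]
```

View pics/crop.png

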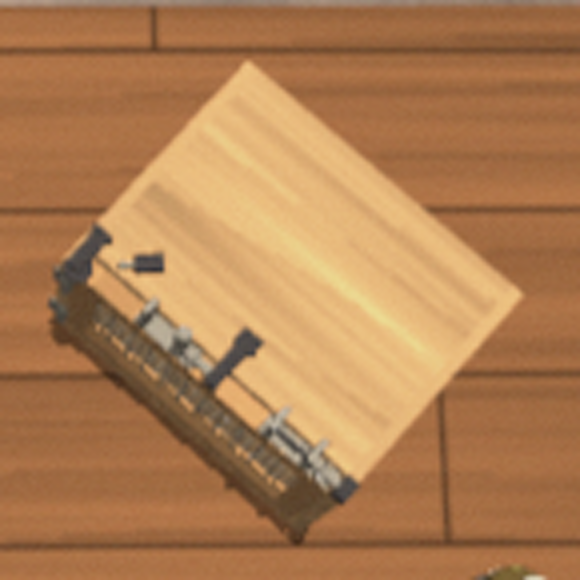

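```bash
cat >> h.py <<'E'
def tool():
    o=get_obs();q=o['eef_rot'];M=R.from_quat([q[1],q[2],q[3],q[0]]).as_matrix();return o,np.array(o['eef_pos']),M
def plan(target,ang):
    o,p,M=tool();cur=np.degrees(np.arctan2(M[1,0],M[0,0]));t=-(ang-cur);t=(t+180)%360-180
    print('t',o['time_s'],'pos',p,'xang',cur,'op',o['opening'],'F',o['wrist_force']);print('shift tool',M.T@(np.array(target)-p),'turn',t)
E
python3 - <<'E'
from h import *
A=np.array([[.62218,-.08515],[.59721,-.11305],[.52491,-.19003],[.49787,-.22027]])
B=np.array([[.62341,-.08427],[.59935,-.11078],[.52614,-.19003],[.49892,-.21997]])
s=np.array([77.5,115,221.5,262.5])/1e3
for Q in(A,B,(A+B)/2):
    c=Q.mean(0);u=((s-s.mean())[:,None]*(Q-c)).sum(0);k=np.hypot(*u)/((s-s.mean())**2).sum();u/=np.hypot(*u)
    g=-u;ang=np.degrees(np.arctan2(g[1],g[0]));f=lambda v:c+(v-s.mean())*u
    xc=np.array([g[1],-g[0]])
    print(k,ang,'bolt',f(.091),'latch',f(.235),'hinge',f(0)-.01*xc, 'res',Q-(c+(s-s.mean())[:,None]*u))
H=f(0)-.01*xc; print('cab origin',H+.13*xc-.148*g)
plan([*f(.091),.30],ang)
E
```

```text
0.992225640100151 47.23932986885332 bolt [ 0.61358449 -0.09476593] latch [ 0.51581749 -0.20049017] hinge [ 0.66802584 -0.02116471] res [[-5.70147141e-04 -2.95716231e-04]
 [-7.99914216e-05 -6.63363067e-04]
 [-7.31491786e-05  5.48519919e-04]
 [ 7.23287741e-04  4.10559378e-04]]
0.9998528396443719 47.416973605186996 bolt [ 0.6148189  -0.09373925] latch [ 0.51738016 -0.1997661 ] hinge [ 0.66903179 -0.01996959] res [[-5.43777768e-04 -4.70765414e-04]
 [ 7.70892533e-04  6.30393691e-04]
 [-3.75043813e-04 -2.03914450e-04]
 [ 1.47929049e-04  4.42861719e-05]]
0.9960380430365458 47.32849181531625 bolt [ 0.61420142 -0.09425221] latch [ 0.51659906 -0.20012846] hinge [ 0.66852816 -0.02056636] res [[-5.56637221e-04 -3.83690383e-04]
 [ 3.45642678e-04 -1.67502537e-05]
 [-2.24282407e-04  1.72559714e-04]
 [ 4.35276950e-04  2.27880923e-04]]
cab origin [ 0.66379736 -0.21749685]
t 0.1 pos [0.21604101 0.53230165 0.23044176] xang 67.89752046229742 op 0.9976988402294843 F [-0.34193436 -0.45925131 -0.38139513]
shift tool [-0.43080855  0.60462595 -0.06907426] turn 20.569028646981167
```

>>> {"api": "move_arm", "payload": {"increments": [{"tz":-0.04},{"tz":-0.08},{"tz":-0.11},{"tx":-0.025,"ty":0.035,"tz":-0.11,"turn":1},{"tx":-0.05,"ty":0.07,"tz":-0.11,"turn":3},{"tx":-0.073,"ty":0.102,"tz":-0.11,"turn":5},{"tx":-0.096,"ty":0.135,"tz":-0.11,"turn":7},{"tx":-0.12,"ty":0.168,"tz":-0.11,"turn":9},{"tx":-0.143,"ty":0.2,"tz":-0.11,"turn":11},{"tx":-0.166,"ty":0.233,"tz":-0.11,"turn":13},{"tx":-0.19,"ty":0.266,"tz":-0.11,"turn":15},{"tx":-0.213,"ty":0.298,"tz":-0.11,"turn":17},{"tx":-0.236,"ty":0.331,"tz":-0.11,"turn":19},{"tx":-0.26,"ty":0.364,"tz":-0.11,"turn":20.5},{"tx":-0.283,"ty":0.397,"tz":-0.11,"turn":20.5},{"tx":-0.306,"ty":0.43,"tz":-0.11,"turn":20.5},{"tx":-0.33,"ty":0.463,"tz":-0.11,"turn":20.5},{"tx":-0.353,"ty":0.496,"tz":-0.11,"turn":20.5},{"tx":-0.376,"ty":0.528,"tz":-0.11,"turn":20.5},{"tx":-0.4,"ty":0.561,"tz":-0.11,"turn":20.5}], "gripper": 1}}

```text
validation failed for argument at $.in...
```

Run:
```python
from h import *
plan([.6142,-.0943,.31],47.3)
```

```text
t 0.1 pos [0.21604101 0.53230165 0.23044176] xang 67.89752046229742 op 0.9976988402294843 F [-0.34193436 -0.45925131 -0.38139513]
shift tool [-0.43086958  0.60463907 -0.07907418] turn 20.59752046229744
```

>>> {"api": "move_arm", "payload": {"increments": [{"tx":0.0,"ty":0.0,"tz":-0.04,"turn":0.0},{"tx":0.0,"ty":0.0,"tz":-0.08,"turn":0.0},{"tx":0.0,"ty":0.0,"tz":-0.11,"turn":0.0}], "gripper": 1}}

```text
time_s: 0.35
eef_pos: [0.2163, 0.5328, 0.3435]
eef_rot: [-0.0, 0.83, 0.558, 0.0]
wrist_force: [0.4, 0.3, 1.1]
opening: 1.001
```

>>> {"api": "move_arm", "payload": {"increments": [{"tx":-0.043,"ty":0.06,"tz":0.0,"turn":2.0},{"tx":-0.086,"ty":0.121,"tz":0.0,"turn":4.0},{"tx":-0.086,"ty":0.121,"tz":0.0,"turn":4.0},{"tx":-0.172,"ty":0.242,"tz":0.0,"turn":8.0},{"tx":-0.172,"ty":0.242,"tz":0.0,"turn":8.0},{"tx":-0.172,"ty":0.242,"tz":0.0,"turn":8.0},{"tx":-0.172,"ty":0.242,"tz":0.0,"turn":8.0},{"tx":-0.301,"ty":0.423,"tz":0.0,"turn":14.0},{"tx":-0.301,"ty":0.423,"tz":0.0,"turn":14.0},{"tx":-0.301,"ty":0.423,"tz":0.0,"turn":14.0},{"tx":-0.301,"ty":0.423,"tz":0.0,"turn":14.0},{"tx":-0.301,"ty":0.423,"tz":0.0,"turn":14.0},{"tx":-0.301,"ty":0.423,"tz":0.0,"turn":14.0},{"tx":-0.431,"ty":0.605,"tz":0.0,"turn":20.6},{"tx":-0.431,"ty":0.605,"tz":0.0,"turn":20.6},{"tx":-0.431,"ty":0.605,"tz":0.0,"turn":20.6},{"tx":-0.431,"ty":0.605,"tz":0.0,"turn":20.6},{"tx":-0.431,"ty":0.605,"tz":0.0,"turn":20.6},{"tx":-0.431,"ty":0.605,"tz":0.0,"turn":20.6},{"tx":-0.431,"ty":0.605,"tz":0.0,"turn":20.6}], "gripper": 1}}

```text
time_s: 2.02
eef_pos: [0.6155, -0.0981, 0.3394]
eef_rot: [-0.0, 0.917, 0.399, -0.001]
wrist_force: [-0.4, -0.3, -0.5]
opening: 1.002
```

Run:
```python
from h import *
plan([.6142,-.0943,.222],47.3)
p,d,c=cam('wrist','w1')
```

```text
t 2.0167 pos [ 0.61552646 -0.0981119   0.33940461] xang 47.0460018049074 op 1.0018996062927068 F [-0.35339744 -0.26553408 -0.49597924]
shift tool [ 0.0020674  -0.00339492  0.1174067 ] turn -0.25399819509260624
```

View pics/w1.png

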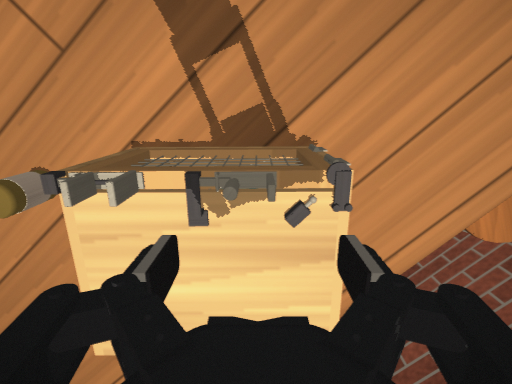

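The wrist view shows the knob at (230,187), the bolt post at (271,187), and the latch plates at (75,188) and (122,188). The jaws are centred near column 258. I'll refine the position from the wrist depth.

Run:
```python
from h import *
P,p=cloud('w1')
m=(P[...,2]>.222)&(P[...,2]<.26)
m[230:]=0
n,l,s,c=cv2.connectedComponentsWithStats(m.astype(np.uint8))
g=np.array([np.cos(np.radians(47.3)),np.sin(np.radians(47.3))]);xc=np.array([g[1],-g[0]])
H=np.array([.6685,-.0206])
for k in range(1,n):
    if s[k,4]>25:
        Q=P[l==k];w=(Q[:,:2]-H);a=-w@g;b=w@xc
        print(s[k],Q.mean(0).round(4),'along',np.percentile(a,[3,50,97]).round(4),'behind',np.percentile(b,[3,50,97]).round(4),'z',np.percentile(Q[:,2],[3,97]).round(3))
```

```text
[ 59 174  33  33 755] [ 0.5    -0.2225  0.2412] along [0.2609 0.262  0.2672] behind [0.0022 0.0128 0.025 ] z [0.223 0.253]
[105 174  26  33 618] [ 0.5274 -0.1924  0.2422] along [0.2201 0.221  0.2266] behind [0.0021 0.0128 0.0248] z [0.224 0.253]
[267 177   9  25 192] [ 0.6222 -0.0875  0.2475] along [0.0775 0.0804 0.0837] behind [0.0059 0.0103 0.021 ] z [0.225 0.253]
[222 179  17  22 278] [ 0.5978 -0.1144  0.2468] along [0.1111 0.1168 0.1232] behind [0.0073 0.0109 0.019 ] z [0.227 0.253]
```

>>> {"api": "move_arm", "payload": {"increments": [{"tx":0.0,"ty":0.0,"tz":0.03,"turn":0.0},{"tx":0.0,"ty":0.0,"tz":0.05,"turn":0.0},{"tx":0.0,"ty":0.0,"tz":0.05,"turn":0.0},{"tx":0.0,"ty":0.0,"tz":0.05,"turn":0.0}], "gripper": 1}}

```text
time_s: 2.4
eef_pos: [0.6136, -0.0927, 0.2904]
eef_rot: [-0.001, 0.916, 0.402, -0.001]
wrist_force: [-0.2, 0.4, 0.7]
opening: 0.999
```

Run:
```python
from h import *
plan([.6146,-.0960,.222],47.3)
p,d,c=cam('wrist','w2')
P,p=cloud('w2')
m=(P[...,2]>.222)&(P[...,2]<.26)
m[230:]=0
n,l,s,c=cv2.connectedComponentsWithStats(m.astype(np.uint8))
g=np.array([np.cos(np.radians(47.3)),np.sin(np.radians(47.3))]);xc=np.array([g[1],-g[0]])
H=np.array([.6685,-.0206])
for k in range(1,n):
    if s[k,4]>25:
        Q=P[l==k];w=(Q[:,:2]-H);a=-w@g;b=w@xc
        print(s[k],Q.mean(0).round(4),'along',np.percentile(a,[3,50,97]).round(4),'behind',np.percentile(b,[3,50,97]).round(4),'z',np.percentile(Q[:,2],[3,97]).round(3))
```

```text
t 2.4 pos [ 0.61359148 -0.09268484  0.29041152] xang 47.371505461268974 op 0.9991231484986507 F [-0.18371123  0.37619891  0.66728267]
shift tool [-0.00168761  0.00319016  0.06840408] turn 0.07150546126896984
[   8  192   46   38 1245] [ 0.4995 -0.2218  0.2402] along [0.2608 0.262  0.267 ] behind [0.002  0.0119 0.0241] z [0.223 0.253]
[  65  193   38   37 1021] [ 0.5269 -0.1916  0.2409] along [0.2201 0.221  0.2264] behind [0.002  0.0116 0.0239] z [0.224 0.253]
[265 197  11  33 323] [ 0.622  -0.0871  0.2463] along [0.0769 0.0805 0.0837] behind [0.0057 0.0094 0.0201] z [0.225 0.253]
[210 199  22  30 469] [ 0.5976 -0.1141  0.246 ] along [0.1111 0.1167 0.1232] behind [0.007  0.0103 0.0185] z [0.226 0.253]
```

View pics/w2.png

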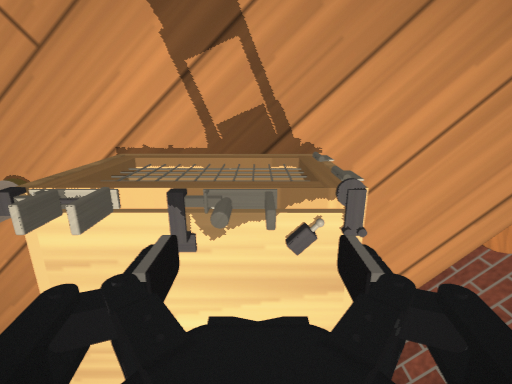

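>>> {"api": "move_arm", "payload": {"increments": [{"tx":-0.0015,"ty":0.003,"tz":0.03,"turn":0.0},{"tx":-0.0015,"ty":0.003,"tz":0.055,"turn":0.0},{"tx":-0.0015,"ty":0.003,"tz":0.068,"turn":0.0},{"tx":-0.0015,"ty":0.003,"tz":0.068,"turn":0.0},{"tx":-0.0015,"ty":0.003,"tz":0.068,"turn":0.0},{"tx":-0.0015,"ty":0.003,"tz":0.068,"turn":0.0}], "gripper": 1}}

```text
time_s: 2.95
eef_pos: [0.6171, -0.0975, 0.2257]
eef_rot: [0.001, 0.916, 0.401, 0.001]
wrist_force: [-0.3, 0.1, 0.1]
opening: 0.999
```

Run:
```python
from h import *
plan([.6146,-.0960,.222],47.3)
p,d,c=cam('wrist','w3')
```

```text
t 2.95 pos [ 0.6170517  -0.09752342  0.2257212 ] xang 47.31427868498543 op 0.9988147591819986 F [-0.33079439  0.06451017  0.11460762]
shift tool [-0.00054729 -0.0028464   0.0037118 ] turn 0.014278684985441714
```

View pics/w3.png

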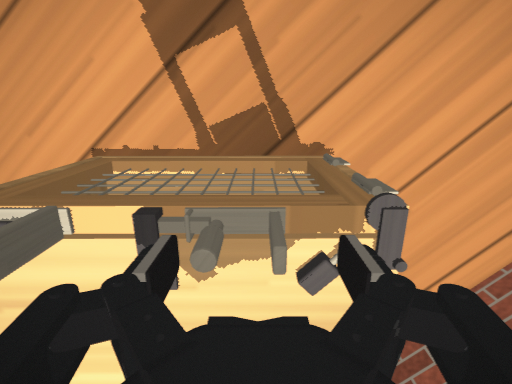

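>>> {"api": "move_arm", "payload": {"increments": [{"tx":0.0,"ty":-0.002,"tz":0.002,"turn":0.0},{"tx":0.0,"ty":-0.002,"tz":0.002,"turn":0.0},{"tx":0.0,"ty":-0.002,"tz":0.002,"turn":0.0},{"tx":0.0,"ty":-0.002,"tz":0.002,"turn":0.0},{"tx":0.0,"ty":-0.002,"tz":0.002,"turn":0.0},{"tx":0.0,"ty":-0.002,"tz":0.002,"turn":0.0},{"tx":0.0,"ty":-0.002,"tz":0.002,"turn":0.0},{"tx":0.0,"ty":-0.002,"tz":0.002,"turn":0.0},{"tx":0.0,"ty":-0.002,"tz":0.002,"turn":0.0},{"tx":0.0,"ty":-0.002,"tz":0.002,"turn":0.0}], "gripper": 0.25}}

```text
time_s: 3.83
eef_pos: [0.6139, -0.0975, 0.2226]
eef_rot: [0.001, 0.916, 0.401, -0.001]
wrist_force: [-5.7, -3.3, 8.1]
opening: 0.362
```

Run:
```python
from h import *
plan([.6146,-.0960,.222],47.3)
p,d,c=cam('wrist','w4')
```

```text
t 3.8333 pos [ 0.61391122 -0.09754627  0.2226149 ] xang 47.27885438804761 op 0.36249194110004723 F [-5.68563906 -3.27147903  8.09356148]
shift tool [ 0.00160505 -0.00054386  0.00060951] turn -0.02114561195239162
```

View pics/w4.png

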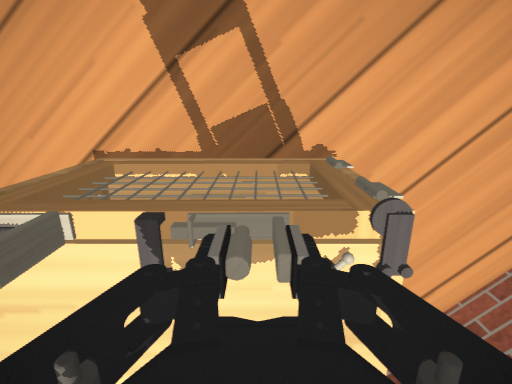

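The bolt looks fully home. The gap between knob and post is about 23 px against a knob width of 28 px, so roughly 13 mm, and the opening has stalled at 0.36. Next I release, lift, and shift 144 mm to the latch.

>>> {"api": "move_arm", "payload": {"increments": [{"tx":0.0,"ty":0.0,"tz":0.0,"turn":0.0},{"tx":0.0,"ty":0.0,"tz":0.0,"turn":0.0}]}}

```text
time_s: 4.05
eef_pos: [0.6139, -0.0975, 0.2226]
eef_rot: [0.001, 0.916, 0.401, -0.001]
wrist_force: [-6.0, -4.0, 8.4]
opening: 0.359
```

>>> {"api": "move_arm", "payload": {"increments": [{"tx":0.0,"ty":0.0,"tz":0.0,"turn":0.0},{"tx":0.0,"ty":0.0,"tz":0.0,"turn":0.0},{"tx":0.0,"ty":0.0,"tz":0.0,"turn":0.0},{"tx":0.0,"ty":0.0,"tz":0.0,"turn":0.0},{"tx":0.0,"ty":0.0,"tz":0.0,"turn":0.0},{"tx":0.0,"ty":0.0,"tz":0.0,"turn":0.0},{"tx":0.0,"ty":0.0,"tz":0.0,"turn":0.0},{"tx":0.0,"ty":0.0,"tz":0.0,"turn":0.0},{"tx":0.0,"ty":0.0,"tz":-0.03,"turn":0.0},{"tx":0.0,"ty":0.0,"tz":-0.06,"turn":0.0},{"tx":0.0,"ty":0.0,"tz":-0.06,"turn":0.0},{"tx":-0.03,"ty":0.0,"tz":-0.06,"turn":0.0},{"tx":-0.06,"ty":0.0,"tz":-0.06,"turn":0.0},{"tx":-0.09,"ty":0.0,"tz":-0.06,"turn":0.0},{"tx":-0.12,"ty":0.0,"tz":-0.06,"turn":0.0},{"tx":-0.144,"ty":0.0,"tz":-0.06,"turn":0.0},{"tx":-0.144,"ty":0.0,"tz":-0.06,"turn":0.0},{"tx":-0.144,"ty":0.0,"tz":-0.06,"turn":0.0},{"tx":-0.144,"ty":0.0,"tz":-0.06,"turn":0.0}], "gripper": 1}}

```text
time_s: 5.63
eef_pos: [0.5171, -0.2016, 0.2815]
eef_rot: [0.0, 0.916, 0.401, 0.0]
wrist_force: [0.7, 0.3, -0.2]
opening: 1.001
```

Run:
```python
from h import *
g=np.array([np.cos(np.radians(47.3)),np.sin(np.radians(47.3))])
T=np.array([.6146,-.0960])-.144*g
plan([*T,.2235],47.3)
p,d,c=cam('wrist','w5')
P,p=cloud('w5')
m=(P[...,2]>.222)&(P[...,2]<.26)
m[245:]=0
n,l,s,c=cv2.connectedComponentsWithStats(m.astype(np.uint8))
xc=np.array([g[1],-g[0]])
H=np.array([.6685,-.0206])
for k in range(1,n):
    if s[k,4]>25:
        Q=P[l==k];w=(Q[:,:2]-H);a=-w@g;b=w@xc
        print(s[k],Q.mean(0).round(4),'along',np.percentile(a,[3,50,97]).round(4),'behind',np.percentile(b,[3,50,97]).round(4),'z',np.percentile(Q[:,2],[3,97]).round(3))
```

```text
t 5.6333 pos [ 0.51712812 -0.20163049  0.28148396] xang 47.27532042007652 op 1.0006021599870312 F [ 0.7178136   0.34652023 -0.23559033]
shift tool [-3.03411387e-04 -2.85120581e-05  5.79837815e-02] turn -0.024679579923486017
[209 192  16  45 581] [ 0.4978 -0.2224  0.2455] along [0.2616 0.2637 0.2681] behind [0.0022 0.0108 0.0243] z [0.224 0.253]
[267 192  12  45 479] [ 0.5241 -0.193   0.2473] along [0.2209 0.2246 0.2277] behind [0.002  0.0096 0.0245] z [0.227 0.253]
[ 415  196   74   35 1648] [ 0.6137 -0.0981  0.2428] along [0.0787 0.0844 0.1106] behind [0.0061 0.0119 0.0201] z [0.225 0.253]
```

View pics/w5.png

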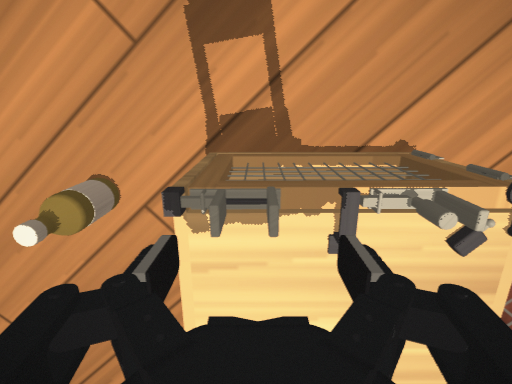

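>>> {"api": "move_arm", "payload": {"increments": [{"tx":-0.001,"ty":0.001,"tz":0.025,"turn":0.0},{"tx":-0.001,"ty":0.001,"tz":0.045,"turn":0.0},{"tx":-0.001,"ty":0.001,"tz":0.058,"turn":0.0},{"tx":-0.001,"ty":0.001,"tz":0.058,"turn":0.0},{"tx":-0.001,"ty":0.001,"tz":0.058,"turn":0.0},{"tx":-0.001,"ty":0.001,"tz":0.058,"turn":0.0}], "gripper": 1}}

```text
time_s: 6.18
eef_pos: [0.5178, -0.203, 0.2243]
eef_rot: [0.001, 0.916, 0.402, 0.0]
wrist_force: [0.7, 0.9, 0.3]
opening: 0.999
```

>>> {"api": "move_arm", "payload": {"increments": [{"tx":0.0,"ty":0.0,"tz":0.0,"turn":0.0},{"tx":0.0,"ty":0.0,"tz":0.0,"turn":0.0},{"tx":0.0,"ty":0.0,"tz":0.0,"turn":0.0},{"tx":0.0,"ty":0.0,"tz":0.0,"turn":0.0},{"tx":0.0,"ty":0.0,"tz":0.0,"turn":0.0},{"tx":0.0,"ty":0.0,"tz":0.0,"turn":0.0},{"tx":0.0,"ty":0.0,"tz":0.0,"turn":0.0},{"tx":0.0,"ty":0.0,"tz":0.0,"turn":0.0},{"tx":0.0,"ty":0.0,"tz":0.0,"turn":0.0},{"tx":0.0,"ty":0.0,"tz":0.0,"turn":0.0},{"tx":0.0,"ty":0.0,"tz":0.0,"turn":0.0},{"tx":0.0,"ty":0.0,"tz":0.0,"turn":0.0}], "gripper": 0.2}}

```text
time_s: 7.18
eef_pos: [0.5169, -0.2048, 0.2253]
eef_rot: [0.002, 0.916, 0.401, -0.0]
wrist_force: [-3.1, -1.9, 6.3]
opening: 0.385
```

Run:
```python
from h import *
plan([.5169,-.2018,.222],47.3)
p,d,c=cam('wrist','w6')
```

```text
t 7.1833 pos [ 0.51694755 -0.20479464  0.2252983 ] xang 47.304223550225245 op 0.3852643552182836 F [-3.10626731 -1.93943351  6.31334369]
shift tool [ 0.002176   -0.00207642  0.00328669] turn 0.004223550225248118
```

View pics/w6.png

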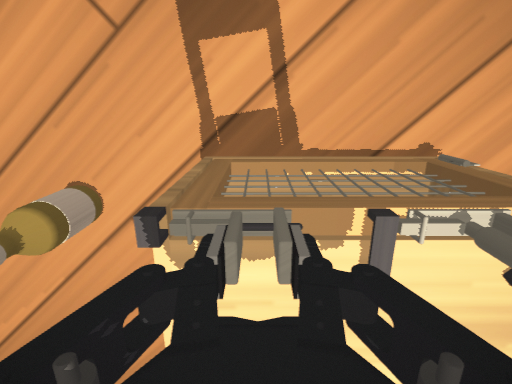

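Run:
```python
import numpy as np
for step,n in((3,20),(2.5,16)):
  print(", ".join('{"tx": %.4f, "ty": %.4f, "tz": 0.0, "turn": %.1f}'%(.235*(1-np.cos(t))-.01*np.sin(t),-.235*np.sin(t)-.01*(1-np.cos(t)),np.degrees(t)) for t in np.radians(step*np.arange(1,n+1))))
```

```text
{"tx": -0.0002, "ty": -0.0123, "tz": 0.0, "turn": 3.0}, {"tx": 0.0002, "ty": -0.0246, "tz": 0.0, "turn": 6.0}, {"tx": 0.0013, "ty": -0.0369, "tz": 0.0, "turn": 9.0}, {"tx": 0.0031, "ty": -0.0491, "tz": 0.0, "turn": 12.0}, {"tx": 0.0054, "ty": -0.0612, "tz": 0.0, "turn": 15.0}, {"tx": 0.0084, "ty": -0.0731, "tz": 0.0, "turn": 18.0}, {"tx": 0.0120, "ty": -0.0849, "tz": 0.0, "turn": 21.0}, {"tx": 0.0162, "ty": -0.0964, "tz": 0.0, "turn": 24.0}, {"tx": 0.0211, "ty": -0.1078, "tz": 0.0, "turn": 27.0}, {"tx": 0.0265, "ty": -0.1188, "tz": 0.0, "turn": 30.0}, {"tx": 0.0325, "ty": -0.1296, "tz": 0.0, "turn": 33.0}, {"tx": 0.0390, "ty": -0.1400, "tz": 0.0, "turn": 36.0}, {"tx": 0.0461, "ty": -0.1501, "tz": 0.0, "turn": 39.0}, {"tx": 0.0537, "ty": -0.1598, "tz": 0.0, "turn": 42.0}, {"tx": 0.0618, "ty": -0.1691, "tz": 0.0, "turn": 45.0}, {"tx": 0.0703, "ty": -0.1779, "tz": 0.0, "turn": 48.0}, {"tx": 0.0793, "ty": -0.1863, "tz": 0.0, "turn": 51.0}, {"tx": 0.0888, "ty": -0.1942, "tz": 0.0, "turn": 54.0}, {"tx": 0.0986, "ty": -0.2016, "tz": 0.0, "turn": 57.0}, {"tx": 0.1088, "ty": -0.2085, "tz": 0.
[... 209 characters left out ...]
10, "tz": 0.0, "turn": 10.0}, {"tx": 0.0034, "ty": -0.0511, "tz": 0.0, "turn": 12.5}, {"tx": 0.0054, "ty": -0.0612, "tz": 0.0, "turn": 15.0}, {"tx": 0.0079, "ty": -0.0711, "tz": 0.0, "turn": 17.5}, {"tx": 0.0108, "ty": -0.0810, "tz": 0.0, "turn": 20.0}, {"tx": 0.0141, "ty": -0.0907, "tz": 0.0, "turn": 22.5}, {"tx": 0.0178, "ty": -0.1003, "tz": 0.0, "turn": 25.0}, {"tx": 0.0219, "ty": -0.1096, "tz": 0.0, "turn": 27.5}, {"tx": 0.0265, "ty": -0.1188, "tz": 0.0, "turn": 30.0}, {"tx": 0.0314, "ty": -0.1278, "tz": 0.0, "turn": 32.5}, {"tx": 0.0368, "ty": -0.1366, "tz": 0.0, "turn": 35.0}, {"tx": 0.0425, "ty": -0.1451, "tz": 0.0, "turn": 37.5}, {"tx": 0.0486, "ty": -0.1534, "tz": 0.0, "turn": 40.0}
```

>>> {"api": "move_arm", "payload": {"increments": [{"tx":0.0,"ty":0.0,"tz":0.0,"turn":0.0},{"tx":0.0,"ty":0.0,"tz":0.0,"turn":0.0},{"tx":-0.0002,"ty":-0.012,"tz":0.0,"turn":3.0},{"tx":0.0,"ty":-0.025,"tz":0.0,"turn":6.0},{"tx":0.0013,"ty":-0.037,"tz":0.0,"turn":9.0},{"tx":0.003,"ty":-0.049,"tz":0.0,"turn":12.0},{"tx":0.0054,"ty":-0.061,"tz":0.0,"turn":15.0},{"tx":0.0054,"ty":-0.061,"tz":0.0,"turn":15.0},{"tx":0.0054,"ty":-0.061,"tz":0.0,"turn":15.0}], "gripper": 0.2}}

```text
time_s: 7.98
eef_pos: [0.4753, -0.1591, 0.2253]
eef_rot: [0.002, 0.961, 0.278, -0.0]
wrist_force: [-3.7, -3.5, 6.9]
opening: 0.378
```

Run:
```python
from h import *
plan([.5169,-.2018,.222],47.3)
p,d,c=cam('wrist','w7')
```

```text
t 7.9833 pos [ 0.47530859 -0.15905847  0.22527608] xang 32.29444027991072 op 0.3776103798956117 F [-3.68961501 -3.486434    6.87048625]
shift tool [0.01232804 0.05833845 0.00347308] turn -15.00555972008928
```

View pics/w7.png

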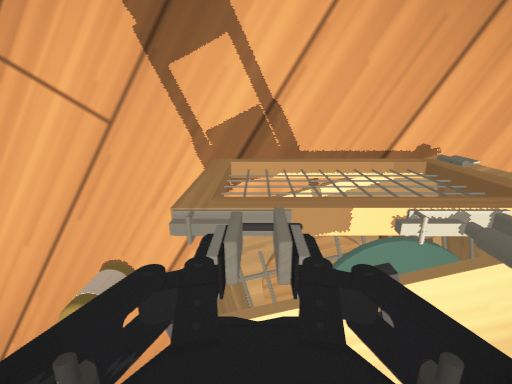

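The gate is following the gripper at about 15°. The cabinet interior now shows around (400,270), and the latch plates are still pinched at (233,250) and (283,250). Next I swing it through the click.

>>> {"api": "move_arm", "payload": {"increments": [{"tx":-0.0002,"ty":-0.0123,"tz":0.0,"turn":3.0},{"tx":0.0002,"ty":-0.0246,"tz":0.0,"turn":6.0},{"tx":0.0013,"ty":-0.0369,"tz":0.0,"turn":9.0},{"tx":0.0031,"ty":-0.0491,"tz":0.0,"turn":12.0},{"tx":0.0054,"ty":-0.0612,"tz":0.0,"turn":15.0},{"tx":0.0084,"ty":-0.0731,"tz":0.0,"turn":18.0},{"tx":0.012,"ty":-0.0849,"tz":0.0,"turn":21.0},{"tx":0.0162,"ty":-0.0964,"tz":0.0,"turn":24.0},{"tx":0.0211,"ty":-0.1078,"tz":0.0,"turn":27.0},{"tx":0.0265,"ty":-0.1188,"tz":0.0,"turn":30.0},{"tx":0.0325,"ty":-0.1296,"tz":0.0,"turn":33.0},{"tx":0.039,"ty":-0.14,"tz":0.0,"turn":36.0},{"tx":0.0461,"ty":-0.1501,"tz":0.0,"turn":39.0},{"tx":0.0537,"ty":-0.1598,"tz":0.0,"turn":42.0},{"tx":0.0618,"ty":-0.1691,"tz":0.0,"turn":45.0},{"tx":0.0703,"ty":-0.1779,"tz":0.0,"turn":48.0},{"tx":0.0793,"ty":-0.1863,"tz":0.0,"turn":51.0},{"tx":0.0888,"ty":-0.1942,"tz":0.0,"turn":54.0},{"tx":0.0986,"ty":-0.2016,"tz":0.0,"turn":57.0},{"tx":0.1088,"ty":-0.2085,"tz":0.0,"turn":60.0}], "gripper": 0.2}}

```text
time_s: 9.7
eef_pos: [0.4566, 0.0768, 0.2252]
eef_rot: [0.0, 0.97, -0.241, 0.0]
wrist_force: [-1.4, -2.5, 9.5]
opening: 0.379
```

Run:
```python
from h import *
plan([.5169,-.2018,.222],47.3)
p,d,c=cam('wrist','w8');cam('top','t8')
```

```text
t 9.7 pos [0.45658655 0.07682693 0.22521966] xang -27.903187049534935 op 0.3790531651147732 F [-1.44849821 -2.49218466  9.49020752]
shift tool [0.18368964 0.21800874 0.0033685 ] turn -75.20318704953493
```

View pics/w8.png

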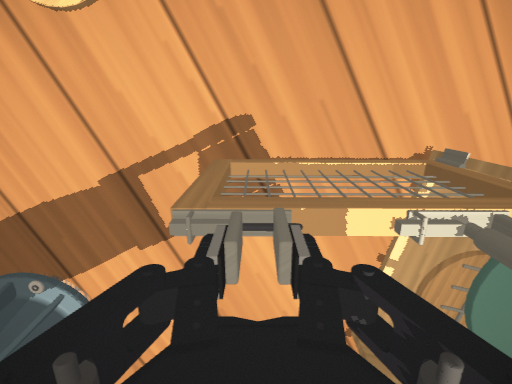

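The gate is at 75° and still pinched, and the bolt knob is still drawn at (490,230). Another 22.5° to go.

>>> {"api": "move_arm", "payload": {"increments": [{"tx":-0.0002,"ty":-0.0103,"tz":0.0,"turn":2.5},{"tx":0.0,"ty":-0.0205,"tz":0.0,"turn":5.0},{"tx":0.0007,"ty":-0.0308,"tz":0.0,"turn":7.5},{"tx":0.0018,"ty":-0.041,"tz":0.0,"turn":10.0},{"tx":0.0034,"ty":-0.0511,"tz":0.0,"turn":12.5},{"tx":0.0054,"ty":-0.0612,"tz":0.0,"turn":15.0},{"tx":0.0079,"ty":-0.0711,"tz":0.0,"turn":17.5},{"tx":0.0108,"ty":-0.081,"tz":0.0,"turn":20.0},{"tx":0.0141,"ty":-0.0907,"tz":0.0,"turn":22.5},{"tx":0.0141,"ty":-0.0907,"tz":0.0,"turn":22.5},{"tx":0.0141,"ty":-0.0907,"tz":0.0,"turn":22.5},{"tx":0.0141,"ty":-0.0907,"tz":0.0,"turn":22.5},{"tx":0.0141,"ty":-0.0907,"tz":0.0,"turn":22.5},{"tx":0.0141,"ty":-0.0907,"tz":0.0,"turn":22.5}], "gripper": 0.2}}

```text
time_s: 10.97
eef_pos: [0.5115, 0.15, 0.2252]
eef_rot: [-0.001, 0.905, -0.425, 0.001]
wrist_force: [-1.3, -2.3, 7.8]
opening: 0.38
```

Run:
```python
from h import *
plan([.5169,-.2018,.222],47.3)
print(get_obs()['dq'],get_obs()['q'])
p,d,c=cam('wrist','w9');cam('top','t9');cam('scene','s9')
im=np.hstack([cv2.imread('pics/w9.png'),cv2.imread('pics/t9.png')]);cv2.imwrite('pics/c9.png',cv2.resize(im,(800,300)))
for n in ('top0','t9'):
    P,p=cloud(n)
    # bottle/pot/board changes
a=np.load('pics/top0.npz')['p'].astype(int);b=np.load('pics/t9.npz')['p'].astype(int)
dd=abs(a-b).sum(2)
for n,(u,v) in dict(sa=(376,231),sb=(140,172),pot=(126,205),board=(150,236)).items():print(n,dd[v-20:v+20,u-20:u+20].mean())
# gate direction from wrist depth: points z .19-.215 rail
P,p=cloud('w9')
m=(P[...,2]>.225)&(P[...,2]<.26);m[:,:380]=0;Q=P[m];print('bolt pts',m.sum(),np.median(Q,0))
```

```text
t 10.9667 pos [0.51151009 0.14996548 0.22524912] xang -50.29233384808613 op 0.3799625133573479 F [-1.31622927 -2.25485569  7.79543431]
shift tool [0.27405899 0.22059112 0.00312862] turn -97.59233384808613
[-0.00060672 -0.0018759  -0.00015485 -0.00037343 -0.00195431 -0.00061123] [6.21919241e-02 9.13986770e-02 1.71997114e+00 2.72179135e-04
 1.32854618e+00 9.39893082e-01]
sa 5.683125
sb 5.974375
pot 5.6775
board 5.10125
bolt pts 958 [0.59520054 0.05254884 0.23653328]
```

View pics/c9.png

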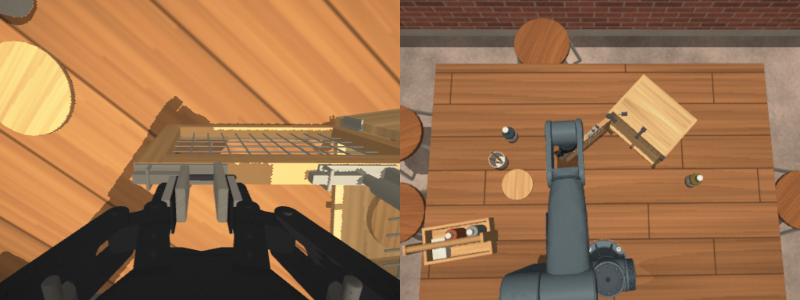

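The gate is held at about 97° by the latch pinch. The bolt is still drawn and the bystander objects haven't moved. Handing in.

Run:
```python
from h import *
workorder.hand_in()
o=get_obs();print(o['time_s'],o['eef_pos'],o['opening'],o['wrist_force'])
```

```text
the job is handed in; nothing more can be done
the job is handed in; nothing more can be done
```

I opened the gate and handed the job in at about 11 s with the gripper still holding it wide open; the hand-in reports no verdict.

- **Order of work:** I squeezed the safety bolt home with the gate shut, let go, then pinched the sprung latch. Keeping it squeezed, I swung the gate about its hinge past the click.
- **Gate angle:** the gripper's turn gave 97.6° (about 1.70 rad). The line from the gripper to the bolt in the wrist camera's depth gave about 97°. The arm was at rest.
- **Grip:** the opening was steady at 0.38 with the latch plates visible between the fingers. I could not read the finger force on the gate directly.
- **Bolt:** it still looked drawn in the last wrist picture. I judged this by eye, since the joint values are not readable.
- **Bottles, pot and board:** before-and-after top pictures show no change around them.

One small disagreement: the stalled opening was 0.36 on the bolt and 0.38 on the latch, about 2 mm apart, though both should be 34 mm wide when home. The latch had clearly left its keeper, because the gate opened.

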